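Feed two packing plates from the spring magazine

ROBOT

A 6-joint arm with a two-finger parallel gripper is mounted at the origin on a cart in front of the work surface, level with it; the furniture and walls round the work are solid. World frame = base frame: x ahead of the robot, y to its left, z up, the work surface at z = 0. Lengths are in mm, angles in rad, forces in N, time in s.
With the tool pointing down it reaches from about 275 to 975 mm from the base axis. Payload 8.4 kg.
Tool frame: the origin (TCP) lies midway between the tips of the shut fingers; the grasp point (between the pads) lies 19 mm behind it (manip.grip_depth is the distance from the TCP to the grasp point, in mm); z points along the fingers, y is the direction in which the jaws open and shut (so a half turn about z gives the same grasp; the last joint's range is limited). The gripper opens to 92 mm and grips with 3 to 60 N. Pads are 20 mm wide; open, the fingers measure 128 mm over their backs; the gripper's body (75 mm by 189 mm) begins 69 mm behind the grasp point.
Start: joints at [-1.105, 0.353, 1.633, -0, 1.155, -0.002], TCP at [281.826, -557.855, 214.583] pointing down, gripper open.
Joint ranges: [-2.63, 2.63], [-0.92, 2.1], [0.06, 2.66], [-1.3, 4.44], [0, 2.69], [-3.02, 3.02]. Speed limits (rad/s): [2.22, 2.22, 2.79, 3.14, 3.14, 3.14].

INTERFACE

Orientations are given as a unit quaternion [w, x, y, z].
In Python, from station import manip gives the robot as it stands.
- The arm moves only by the tool drive_tool, never from a script. Its argument "deltas" is a list of rows, each a list of 7 numbers: the shift along the tool's x, y, z in cm, then the turn, a rotation vector about the tool's x, y, z in degrees, then the finger opening in cm, from 0 to 9.19. A call has 1 to 5 rows; each row shifts and turns the commanded pose from where the row before left it, along the tool's axes as they then stand; what a row does not reach is not made up. A row lasts 1/12 s, in which the tool goes at most 41.7 mm and 7.16 degrees, less where a joint would pass 70% of its speed; a pose out of reach is approached as far as the arm can. A call is refused whole if a number of a shift passes 4.17 or a number of a turn 7.16, either way. A call with a gripper value outside its range is refused whole. The fingers move at their own pace and stop on an object; the grip force is fixed at half the most. Time passes only in rows, so rows that do not move let the fingers close. It gives the time, the measured TCP pose, the force and the opening at its end, in the units of the state.
- manip.state(): the state, without advancing time (a new reading comes with each control period).
- manip.get_image(name): name is "scene" or "top"; returns a dict with "pixels" (420x560x3 uint8, red, green, blue), "range_z" (420x560 float32, mm along the optical axis (not along the pixel's ray), 0 where there is no reading), "fx", "fy", "cx", "cy" (pixels), "rvec" (rotation vector, rad) and "tvec" (3), from world to camera coordinates, as OpenCV has them. Camera axes: x right, y down, z forward; pixel columns grow to the right and rows downward; lengths in mm; the calibration is good to about 2 mm. A picture is of the moment at which its call begins.
- manip.sign_off(): hands the job in, once; it reports no verdict.
The state is a dict: "t": time; "qpos": joint angles; "qvel": joint speeds; "joint_efforts": joint torques, N m; "eef_pos": TCP position; "orientation": TCP orientation; "wrist_force": force on the tool from outside, world axes, zero at the start; "ft_torque": the same for the moment, N m; "grip_width": opening from 0.0 (shut) to 1.0 (fully open).
Only numpy, scipy, OpenCV 4.12 (cv2) and the standard library are available. Lean on these libraries where they do the work, as an engineer would, in place of code of your own. Each camera call takes 0.05 s, during which the arm holds its last target.

TASK

Clear the oak block off the magazine's run-out and set it down flat in the wooden tray. Then slide the top two plates out of the spring magazine, one after the other, without lifting them, so that they lie end to end on the run-out, up against its end stop and each other, and the third plate has risen to the top of the magazine. Leave the bottle, the pot and the nail tin where they stand.

Things in the scene. Friction and masses are not known exactly. Their poses are not given: they have to be found in the camera images.
- magazine: Fixed grey sheet-steel plate magazine with its run-out. Origin on the bench under the stack's centre; +x is the way plates leave, z up. Magazine: x -59 to +59 mm, 103 mm wide (foot 134 x 120). A spring platform presses the stack up under two dark lips along its sides. Low rear and front walls (x -59 to -51, 51 to 59) end at z = 74 mm: they hold the lower plates, the top one passes over.
- lip_gap (a point): Magazine frame 0, 0, 92 mm: level of the lips' undersides (lips are 6 mm thick, tops at 98), mid-width. Between the lips a 69 mm wide gap is open from end to end. The top plate stands at z 76 to 92 mm.
- rear_edge (a point): Magazine frame -50, 0, 84 mm: middle of the top plate's rear end. It is open behind (above the rear wall, 69 mm wide), so the plate can be pushed out in +x from here; that takes less than about 10 N. The next plate rises 16 mm once the one above is wholly past x = 50 mm and nothing holds it down.
- mouth (a point): Magazine frame 59, 0, 74 mm: where the run-out begins, on its surface. It is a flat level channel from x = 59 to 270 mm at z = 74 mm, 88 mm wide between guide rails 6 mm high.
- stop_face (a point): Magazine frame 270, 0, 74 mm: foot of the face of the end stop, which rises 18 mm above the run-out. Two plates lying end to end against it reach back to x = 70 mm.
- lift (a joint): Spring platform under the stack: 0 with all four plates in, grows as it rises, 0.016 m for each plate gone. Spring of about 73 N/m, damped.
- plate_a_center (a point): Centre of the plate that is on top at the start. The four plates are alike: plain pale wood, 100 mm along x (the way they slide), 84 mm wide, 16 mm thick, about 0.12 kg. They start with their axes along the magazine's.
- plate_b_center (a point): Centre of the second plate from the top, same size.
- plate_c_center (a point): Centre of the third plate, same size; it and the lowest stay in the magazine.
- plate_d_center (a point): Centre of the lowest plate, same size.
- block_center (a point): Centre of the loose brown oak block, 56 x 94 x 50 mm (x, y, z; long side y), about 0.14 kg, lying on the run-out at the start with its long side roughly along it, in the plates' way.
- tray: Open wooden tray fixed to the bench, outside 160 mm in x, 130 mm in y, 35 mm high, walls 6 mm, floor about 6 mm thick. Origin: centre of its underside. The block lies in it with room to spare.
- oil_bottle: Corked green glass bottle, 70 mm across, 184 mm tall, standing loose close beside the magazine. Origin under its centre. Leave it alone.
- grease_pot: Squat brown pot, 88 mm across, 56 mm tall, standing loose close beside the magazine. Origin under its centre. Leave it alone.
- nail_tin: Grey tin with nails, 89 mm across, 85 mm tall, standing loose beside the tray. Origin under its centre. Leave it alone.

How it is judged:
By the outcome, as a careful person would: the job done as asked, in the order asked, and still so for the second after the job is handed in, with the robot touching nothing.
It also fails if it takes over 62 s, if anything falls off the work surface, if the arm or the gripper's body presses on something with over 40 N, if the wrist force passes 120 N, or if a joint passes its speed limit or range.

## Working session

There is one attempt and no reset: what is moved stays moved. The work goes in short steps, Python scripts to look and compute and a tool call to move; the robot and the scene stay as the last step left them, time stands still between calls to the robot, and variables do not carry over. Pictures are saved under pics/ and viewed, and the job is handed in when it is done.

Besides the shell and the picture viewer there is one more tool, called as name([rows], argument=value, ...), one row to a line, values as JSON. drive_tool: Moves the arm, as the interface text tells. Its arguments: {"type":"object","properties":{"deltas":{"type":"array","items":{"type":"array","items":{"type":"number"}}}},"required":["deltas"]}

```bash
ls; mkdir -p pics; cat > h.py <<'E'
import numpy as np, cv2, pickle
from station import manip
def grab(name,tag):
    d=manip.get_image(name); pickle.dump(d,open(f'pics/{tag}.pkl','wb'))
    cv2.imwrite(f'pics/{tag}.png',cv2.cvtColor(d['pixels'],cv2.COLOR_RGB2BGR)); return d
def load(tag): return pickle.load(open(f'pics/{tag}.pkl','rb'))
def cloud(d):
    R=cv2.Rodrigues(np.array(d['rvec'],float))[0]; t=np.array(d['tvec'],float).ravel()
    v,u=np.mgrid[:420,:560]; z=d['range_z'].astype(float)
    P=np.stack([(u-d['cx'])/d['fx']*z,(v-d['cy'])/d['fy']*z,z],-1)
    W=(P-t)@R; W[z==0]=np.nan; return W
def crop(d,tag,x0,y0,x1,y1,s):
    im=cv2.cvtColor(d['pixels'],cv2.COLOR_RGB2BGR)[y0:y1,x0:x1]
    cv2.imwrite(f'pics/{tag}.png',cv2.resize(im,None,fx=s,fy=s,interpolation=cv2.INTER_CUBIC))
E
python3 - <<'E'
from h import *
print(manip.state(), manip.grip_depth)
for n in('scene','top'):
    d=grab(n,n+'0'); print(d['fx'],d['cx'],d['rvec'],d['tvec'])
E
```

```text
pics
{'t': 0.0, 'qpos': array([-1.10539755e+00,  3.53685695e-01,  1.63409787e+00, -9.42716551e-06,
        1.15518683e+00, -2.39538268e-03]), 'qvel': array([-0.001501  , -0.00086433, -0.00057345, -0.00092455, -0.00163706,
        0.0009261 ]), 'joint_efforts': array([ 1.40441658e-03, -5.93838608e+01, -3.34212577e+01,  6.97115343e-02,
        2.31311138e-02, -1.52473776e-04]), 'eef_pos': array([ 281.61052005, -557.42841472,  213.85575651]), 'orientation': array([-6.69505434e-04,  9.72769885e-01,  2.31772037e-01, -1.62250302e-04]), 'wrist_force': array([0.63837612, 0.51522372, 0.8231541 ]), 'ft_torque': array([-0.03638721, -0.01824208,  0.02441469]), 'grip_width': 0.9993297668189371} 18.700000000000003
504.362417887841 279.5925369960139 [ 1.91417761 -1.02836221  0.56287618] [-252.06482208  320.99139944  810.64713567]
409.9539342521125 278.75661952993244 [ 2.14281321 -2.20181327  0.11443518] [  55.95664785  552.80886793 1119.15603009]
```

View pics/scene0.png

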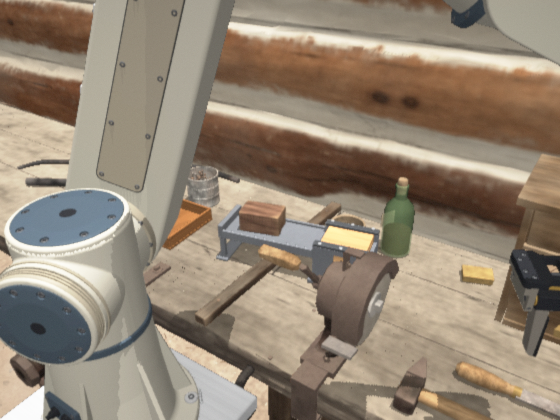

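View pics/top0.png

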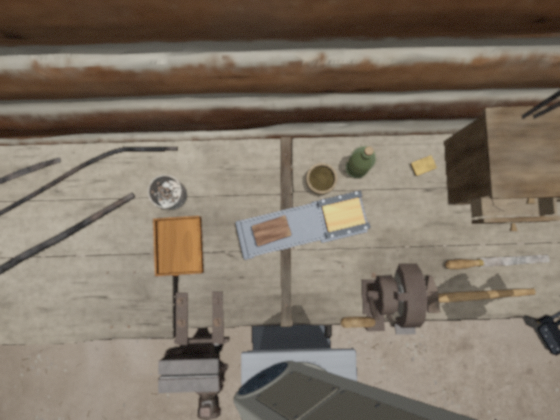

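```bash
python3 - <<'E'
from h import *
d=load('top0'); W=cloud(d)
crop(d,'c1',140,130,440,330,2.6)
z=W[...,2]
# magazine/runout: heights; dump extents
def mask(lo,hi,u0,u1,v0,v1):
    m=np.zeros(z.shape,bool); m[v0:v1,u0:u1]=True
    return m&(z>lo)&(z<hi)
for nm,a in dict(block=(112,135,240,300,205,255),plate=(85,110,310,380,185,245),runout=(66,80,225,330,195,262),tray=(28,45,145,210,210,282),tin=(70,95,140,190,170,215),pot=(48,64,300,345,155,200),bottle=(100,200,340,385,135,185)).items():
    m=mask(*a); P=W[m]; 
    r=cv2.minAreaRect(P[:,:2].astype(np.float32))
    print(nm,m.sum(),np.median(P,0).round(1),np.round(r[0],1),np.round(r[1],1),round(r[2],1),'z',np.percentile(P[:,2],[5,50,95]).round(1))
for u,v in [(343,215),(330,215),(270,232),(300,225),(178,245),(160,245),(320,180),(362,163),(166,193),(400,290),(290,160),(367,153)]:
    print(u,v,W[v,u].round(1))
E
```

```text
block 792 [480.8  63.5 122.6] [481.1  63.5] [55.8 92.8] 16.8 z [119.3 122.6 125.9]
plate 1580 [ 518.6 -127.3   93.2] [ 517.3 -120.4] [102.8 133.4] 12.0 z [88.8 93.2 99.9]
runout 2152 [488.2   1.2  73.8] [485.7  28.3] [100.1 220.6] 12.1 z [70.2 73.8 78.7]
tray 496 [448.5 324.1  33.8] [449.8 325.5] [159.8 131.3] 1.8 z [29.7 33.8 37.5]
tin 259 [594.8 355.   81.8] [594.6 346.3] [87.8 87.8] 18.0 z [70.9 81.8 86.4]
pot 197 [623.6 -78.2  54.4] [623.8 -77.3] [82.8 81.6] 88.4 z [50.6 54.4 57.6]
bottle 522 [ 657.6 -175.   126.6] [ 661.  -181.6] [67.6 58. ] 57.6 z [105.8 126.6 182.2]
343 215 [ 516.2 -127.4   90.2]
330 215 [517.  -92.9  91.5]
270 232 [475.5  65.7 123.1]
300 225 [493.8 -14.1  72.4]
178 245 [450.  328.5   3.4]
160 245 [451.4 379.    4.6]
320 180 [620.  -76.3  34.7]
362 163 [ 646.9 -176.4  126.1]
166 193 [590.3 345.1  67.5]
400 290 [ 323.9 -250.1  147.2]
290 160 [682.    5.4  20.7]
367 153 [ 660.5 -178.   181.4]
```

View pics/c1.png

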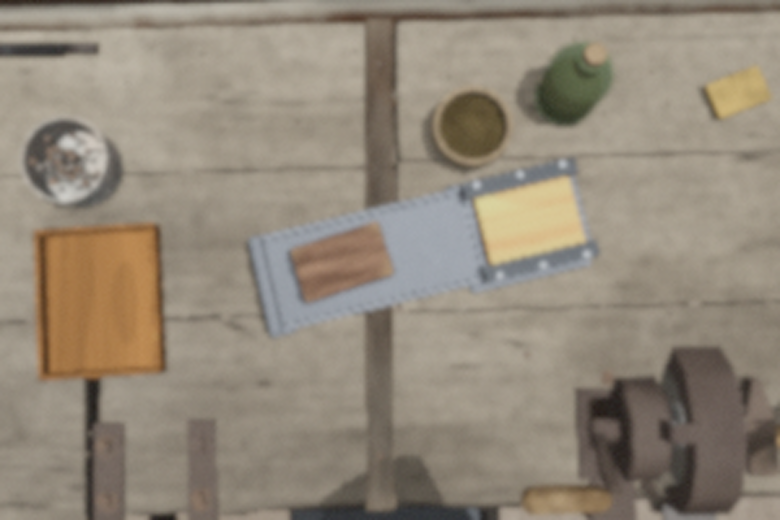

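```bash
cat > fit.py <<'E'
from h import *
from scipy.optimize import minimize
def mz(p,x,y):
    z=np.full(x.shape,np.nan); a=np.abs(y)
    z[(a<44)&(x>59)&(x<270)]=74
    z[(a>=44)&(a<50)&(x>59)&(x<270)]=80
    z[(a<50)&(x>=270)&(x<276)]=92
    z[(a<51.5)&(np.abs(x)<59)]=98
    z[(a<34.5)&(np.abs(x)<50)]=92
    z[(a<34.5)&(np.abs(x)>51)&(np.abs(x)<59)]=74
    return z
def fit(d,excl):
    W=cloud(d); P=W.reshape(-1,3)
    P=P[(P[:,0]>380)&(P[:,0]<640)&(P[:,1]>-260)&(P[:,1]<230)&(P[:,2]<200)]
    keep=np.ones(len(P),bool)
    for (cx,cy,r) in excl: keep&=np.hypot(P[:,0]-cx,P[:,1]-cy)>r
    P=P[keep]
    def cost(p):
        c,s=np.cos(p[2]),np.sin(p[2]); dx,dy=P[:,0]-p[0],P[:,1]-p[1]
        m=mz(p,c*dx+s*dy,-s*dx+c*dy)
        m=np.where(np.isnan(m),0,m)
        return np.minimum(np.abs(P[:,2]-p[3]-m),15).mean()
    best=None
    for k in range(6):
        x0=np.array([518,-127,np.radians(102),0])+np.random.RandomState(k).randn(4)*[5,5,.03,1]
        r=minimize(cost,x0,method='Nelder-Mead',options=dict(xatol=.01,fatol=1e-5,maxiter=3000,initial_simplex=x0+np.vstack([np.zeros(4),np.diag([6,6,.04,2])])))
        if best is None or r.fun<best.fun: best=r
        print(np.round([*r.x[:2],np.degrees(r.x[2]),r.x[3],r.fun],2))
    return best.x
if __name__=='__main__':
    ex=[(481,63.5,62),(624,-77,48),(660,-178,40)]
    print(fit(load('top0'),ex)); print(fit(load('scene0'),ex))
E
python3 fit.py
python3 - <<'E'
from h import *
d=load('scene0'); W=cloud(d); z=W[...,2]
x,y=W[...,0],W[...,1]
def rect(m):
    P=W[m]; r=cv2.minAreaRect(P[:,:2].astype(np.float32)); print(m.sum(),np.median(P,0).round(1),np.round(r[0],1),np.round(r[1],1),round(r[2],1))
rect((z>120)&(z<128)&(np.hypot(x-481,y-63)<70))
for t in('top0','scene0'):
    W=cloud(load(t)); P=W.reshape(-1,3); b=P[(np.hypot(P[:,0]-660,P[:,1]+178)<60)&(P[:,2]>20)]
    print('bot',b.min(0),b.max(0))
    b=P[(np.hypot(P[:,0]-340,P[:,1]+230)<160)&(P[:,2]>20)&(P[:,0]<450)]
    print('grinder',b.min(0),b.max(0))
E
```

```text
[ 518.81 -127.61  102.04   -0.93    2.68]
[ 518.91 -127.65  102.06   -0.79    2.69]
[ 518.87 -128.13  102.07   -1.      2.69]
[ 518.8  -127.63  102.04   -0.93    2.68]
[ 518.84 -127.91  102.03   -0.93    2.68]
[ 518.92 -127.88  102.06   -0.93    2.68]
[ 518.80634531 -127.60737599    1.78097983   -0.92972832]
[ 515.89 -128.03  102.      0.58    5.12]
[ 5.1600e+02 -1.2847e+02  1.0200e+02  3.6000e-01  5.1100e+00]
[ 5.1604e+02 -1.2844e+02  1.0201e+02  3.2000e-01  5.1100e+00]
[ 517.16 -126.17  103.46    0.57    5.24]
[ 5.1644e+02 -1.2806e+02  1.0233e+02  4.3000e-01  5.1300e+00]
[ 5.1599e+02 -1.2849e+02  1.0200e+02  4.0000e-01  5.1100e+00]
[ 5.16003545e+02 -1.28466515e+02  1.78022979e+00  3.55687158e-01]
587 [476.4  60.9 123.9] [479.9  63.1] [61.1 93.9] 17.3
bot [ 627.15643279 -214.33802339   20.05749813] [ 695.2308523  -145.2573483   185.48144846]
grinder [ 210.85506107 -385.7908349    20.03180164] [391.34747694 -91.38186474 774.87438723]
bot [ 624.20021455 -220.10495089   20.01981796] [ 684.15281329 -142.7534744   185.83110071]
grinder [ 207.46575208 -385.31061952   20.0268894 ] [388.87870734 -91.89617849 225.00875561]
```

```bash
cat > go.py <<'E'
import sys; from h import *
from scipy.spatial.transform import Rotation as R
s=manip.state(); q=s['orientation']; r=R.from_quat([q[1],q[2],q[3],q[0]]).as_matrix()
az=np.degrees(np.arctan2(r[1,1],r[0,1]))
print('t',round(s['t'],2),'pos',s['eef_pos'].round(1),'az',round(az,2),'tilt',np.degrees(r[:2,2]).round(2),'F',s['wrist_force'].round(1),'g',round(s['grip_width']*91.9,1),'q',s['qpos'].round(2))
if len(sys.argv)>1:
    T=np.array([float(v) for v in sys.argv[1:4]]); A=float(sys.argv[4]) if len(sys.argv)>4 else az
    d=T-s['eef_pos']; print('delta cm in current tool',(r.T@d/10).round(2),'turn z',round(-(A-az),2))
    y=np.array([np.cos(np.radians(A)),np.sin(np.radians(A)),0]);x=np.array([-y[1],y[0],0])
    print('delta cm in target-az tool',round(x@d/10,2),round(y@d/10,2),round(-d[2]/10,2))
E
python3 go.py 481 63.3 200 16.9
```

```text
t 0.1 pos [ 281.6 -557.5  213.9] az -63.2 tilt [-0.03  0.06] F [ 0.2 -0.8 -0.2] g 91.9 q [-1.11  0.35  1.63 -0.    1.16 -0.  ]
delta cm in current tool [ 45.79 -46.42   1.45] turn z -80.1
delta cm in target-az tool 53.6 37.12 1.39
```

drive_tool([
  [0, 0, -3.0, 0, 0, -7, 9],
  [0, 0, -3.0, 0, 0, -7, 9],
  [0, 0, -3.0, 0, 0, -7, 9],
  [0, 0, -2.0, 0, 0, -7, 9],
  [0, 0, -1, 0, 0, -7, 9],
])

```text
t: 0.52
eef_pos: [282.3, -558.6, 337.7]
orientation: [0.002, 0.856, 0.516, -0.0]
wrist_force: [0.5, -0.2, -0.2]
grip_width: 0.981
```

drive_tool([
  [0, 0, -0.5, 0, 0, -7, 9],
  [0, 0, 0, 0, 0, -7, 9],
  [0, 0, 0, 0, 0, -7, 9],
  [0, 0, 0, 0, 0, -7, 9],
  [0, 0, 0, 0, 0, -7, 9],
])

```text
t: 0.93
eef_pos: [281.7, -557.6, 339.2]
orientation: [-0.0, 0.662, 0.75, 0.0]
wrist_force: [-0.1, 0.2, 0.1]
grip_width: 0.977
```

```bash
python3 go.py 481 63.3 200 16.9
```

```text
t 0.93 pos [ 281.7 -557.6  339.2] az 7.15 tilt [-0.02  0.04] F [-0.1  0.2  0.1] g 89.8 q [-1.11  0.26  1.48  0.    1.4  -1.23]
delta cm in current tool [59.12 27.5  13.96] turn z -9.75
delta cm in target-az tool 53.62 37.12 13.92
```

drive_tool([
  [0, 0, 0, 0, 0, -7, 9],
  [0, 0, 0, 0, 0, -2.75, 9],
  [3.1, 2.15, 0, 0, 0, 0, 9],
  [3.1, 2.15, 0, 0, 0, 0, 9],
  [3.1, 2.15, 0, 0, 0, 0, 9],
])

```text
t: 1.35
eef_pos: [317.0, -449.1, 338.8]
orientation: [-0.001, 0.599, 0.801, 0.0]
wrist_force: [0.6, 0.3, 0.2]
grip_width: 0.976
```

drive_tool([
  [3.1, 2.15, 0, 0, 0, 0, 9],
  [3.1, 2.15, 0, 0, 0, 0, 9],
  [3.1, 2.15, 0, 0, 0, 0, 9],
  [3.1, 2.15, 0, 0, 0, 0, 9],
  [3.1, 2.15, 0, 0, 0, 0, 9],
])

```text
t: 1.77
eef_pos: [376.0, -269.3, 339.4]
orientation: [-0.0, 0.598, 0.801, 0.0]
wrist_force: [-0.0, -0.0, 0.0]
grip_width: 0.978
```

drive_tool([
  [3.1, 2.15, 0, 0, 0, 0, 9],
  [3.1, 2.15, 0, 0, 0, 0, 9],
  [3.1, 2.15, 0, 0, 0, 0, 9],
  [3.1, 2.15, 0, 0, 0, 0, 9],
  [3.1, 2.15, 0, 0, 0, 0, 9],
])

```text
t: 2.18
eef_pos: [434.9, -90.1, 339.6]
orientation: [0.0, 0.598, 0.801, -0.0]
wrist_force: [0.6, -0.6, 0.1]
grip_width: 0.977
```

```bash
python3 go.py 481 63.3 200 16.9
```

```text
t 2.18 pos [434.9 -90.1 339.6] az 16.54 tilt [ 0. -0.] F [ 0.6 -0.6  0.1] g 89.8 q [-0.21 -0.05  1.83 -0.    1.36 -0.5 ]
delta cm in current tool [13.39  8.79 13.95] turn z -0.36
delta cm in target-az tool 13.34 8.87 13.96
```

drive_tool([
  [2.68, 1.76, 1.5, 0, 0, 0, 9.1],
  [2.68, 1.76, 2, 0, 0, 0, 9.1],
  [2.68, 1.76, 3, 0, 0, 0, 9.1],
  [2.68, 1.76, 3, 0, 0, 0, 9.1],
  [2.67, 1.75, 3, 0, 0, -0.36, 9.1],
])

```text
t: 2.6
eef_pos: [479.7, 58.5, 218.0]
orientation: [0.0, 0.595, 0.803, 0.0]
wrist_force: [1.4, -0.5, -1.0]
grip_width: 0.993
```

drive_tool([
  [0, 0, 1.4, 0, 0, 0, 9.1],
  [0, 0, 0, 0, 0, 0, 9.1],
  [0, 0, 0, 0, 0, 0, 9.1],
])

```text
t: 2.85
eef_pos: [478.9, 56.9, 204.6]
orientation: [-0.001, 0.595, 0.804, -0.001]
wrist_force: [0.4, -0.2, -0.3]
grip_width: 0.989
```

```bash
python3 go.py 481 63.3 86 16.9; python3 -c "
from h import *
d=grab('scene','s1'); crop(d,'s1c',190,150,420,300,3.4)
d=grab('top','t1'); crop(d,'t1c',140,130,440,330,2.6)"
```

```text
t 2.85 pos [478.9  56.9 204.6] az 16.97 tilt [-0.13 -0.03] F [ 0.4 -0.2 -0.3] g 90.9 q [ 0.12  0.14  1.94 -0.    1.06 -0.18]
delta cm in current tool [ 0.55  0.41 11.86] turn z 0.07
delta cm in target-az tool 0.56 0.38 11.86
```

View pics/s1c.png

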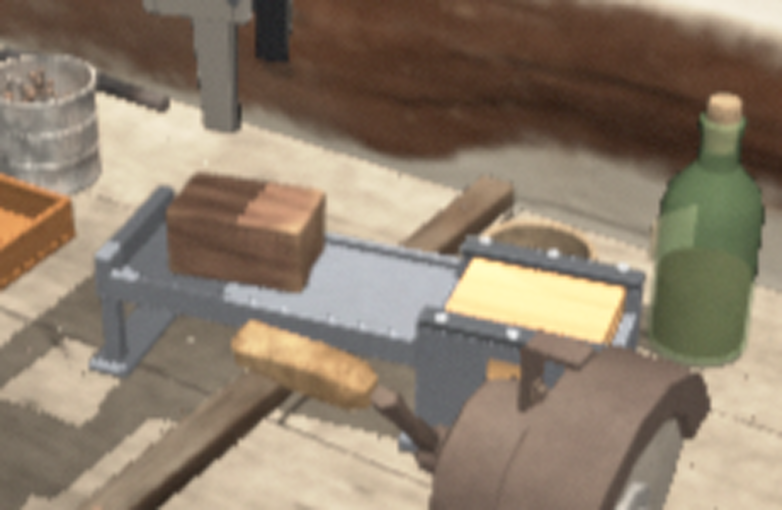

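View pics/t1c.png

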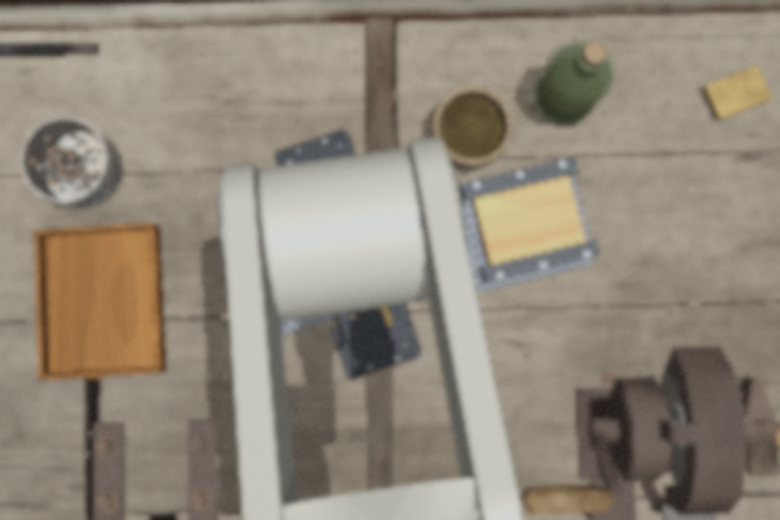

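drive_tool([
  [0.3, 0.2, 3, 0, 0, 0, 9.1],
  [0.26, 0.2, 3.5, 0, 0, 0, 9.1],
  [0, 0, 3, 0, 0, 0, 9.1],
  [0, 0, 2.3, 0, 0, 0, 9.1],
  [0, 0, 0, 0, 0, 0, 9.1],
])

```text
t: 3.37
eef_pos: [480.0, 62.2, 84.9]
orientation: [-0.001, 0.596, 0.803, -0.001]
wrist_force: [-1.1, 0.7, 0.2]
grip_width: 0.989
```

drive_tool([
  [0, 0, 0, 0, 0, 0, 4],
  [0, 0, 0, 0, 0, 0, 4],
  [0, 0, 0, 0, 0, 0, 4],
  [0, 0, 0, 0, 0, 0, 4],
  [0, 0, 0, 0, 0, 0, 4],
])

```text
t: 3.78
eef_pos: [482.7, 63.4, 88.4]
orientation: [0.001, 0.595, 0.803, 0.001]
wrist_force: [0.7, 0.2, -0.3]
grip_width: 0.654
```

```bash
python3 go.py 450 325 230 1.8
```

```text
t 3.78 pos [482.7  63.4  88.4] az 16.91 tilt [0.13 0.02] F [ 0.7  0.2 -0.3] g 60.1 q [ 0.13  0.31  2.03 -0.    0.79 -0.17]
delta cm in current tool [ 25.98   4.51 -14.16] turn z 15.11
delta cm in target-az tool 26.25 -2.45 -14.16
```

drive_tool([
  [0, 0, 0, 0, 0, 0, 4],
  [0, 0, 0, 0, 0, 0, 4],
  [0, 0, 0, 0, 0, 0, 4],
  [0, 0, 0, 0, 0, 0, 4],
])

```text
t: 4.12
eef_pos: [482.5, 63.4, 88.1]
orientation: [0.001, 0.595, 0.803, 0.0]
wrist_force: [-1.3, -1.7, 9.0]
grip_width: 0.612
```

drive_tool([
  [0, 0, -1, 0, 0, 0, 4],
  [0, 0, -2, 0, 0, 0, 4],
  [0, 0, -2, 0, 0, 0, 4],
  [0, 0, -1, 0, 0, 5, 4],
  [0, 0, 0, 0, 0, 5, 4],
])

```text
t: 4.53
eef_pos: [483.4, 63.6, 150.1]
orientation: [0.001, 0.665, 0.747, 0.002]
wrist_force: [0.2, -0.1, -1.2]
grip_width: 0.611
```

```bash
python3 go.py 450 325 140 1.8
```

```text
t 4.53 pos [483.4  63.6 150.1] az 6.7 tilt [0.23 0.03] F [ 0.2 -0.1 -1.2] g 56.2 q [0.13 0.22 1.99 0.   0.93 0.01]
delta cm in current tool [26.35 -0.27  1.01] turn z 4.9
delta cm in target-az tool 26.23 -2.51 1.01
```

drive_tool([
  [0, 0, 0, 0, 0, 4.9, 4],
  [2.5, -0.3, 0, 0, 0, 0, 4],
  [3.5, -0.36, 0, 0, 0, 0, 4],
  [4, -0.36, 0, 0, 0, 0, 4],
  [4, -0.36, 0, 0, 0, 0, 4],
])

```text
t: 4.95
eef_pos: [462.8, 204.0, 147.9]
orientation: [0.0, 0.695, 0.719, 0.0]
wrist_force: [1.4, 1.0, -1.9]
grip_width: 0.613
```

drive_tool([
  [4, -0.36, 0, 0, 0, 0, 4],
  [4, -0.36, 0, 0, 0, 0, 4],
  [3, -0.36, 0, 0, 0, 0, 4],
  [1.2, 0, 0, 0, 0, 0, 4],
  [0, 0, 0, 0, 0, 0, 4],
])

```text
t: 5.37
eef_pos: [447.8, 326.8, 147.6]
orientation: [-0.0, 0.693, 0.72, 0.001]
wrist_force: [-0.1, 0.4, -0.5]
grip_width: 0.611
```

```bash
python3 go.py 450 325 60 1.8;  python3 -c "
from h import *
d=grab('scene','s2'); crop(d,'s2c',100,100,330,270,3.4)
d=grab('top','t2'); crop(d,'t2c',140,130,440,330,2.6)"
```

```text
t 5.37 pos [447.8 326.8 147.6] az 2.19 tilt [0.04 0.05] F [-0.1  0.4 -0.5] g 56.1 q [0.63 0.32 1.85 0.   0.97 0.59]
delta cm in current tool [-0.2   0.21  8.76] turn z 0.39
delta cm in target-az tool -0.19 0.21 8.76
```

View pics/s2c.png

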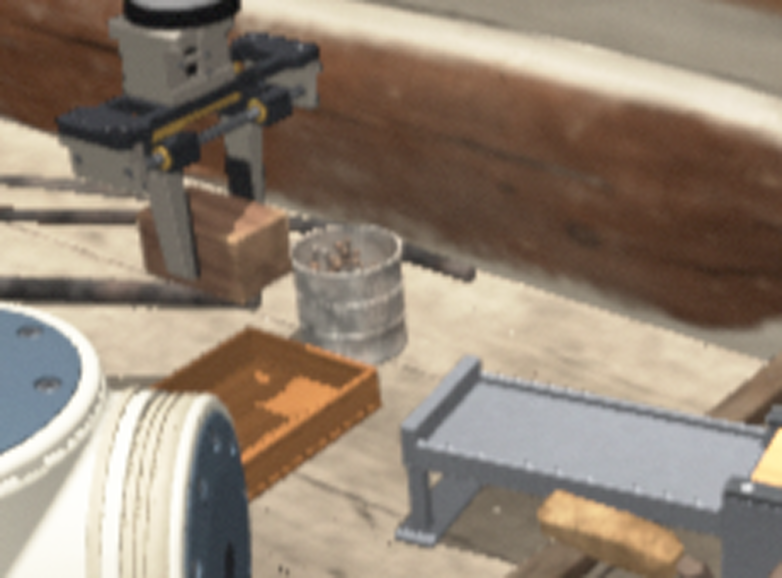

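View pics/t2c.png

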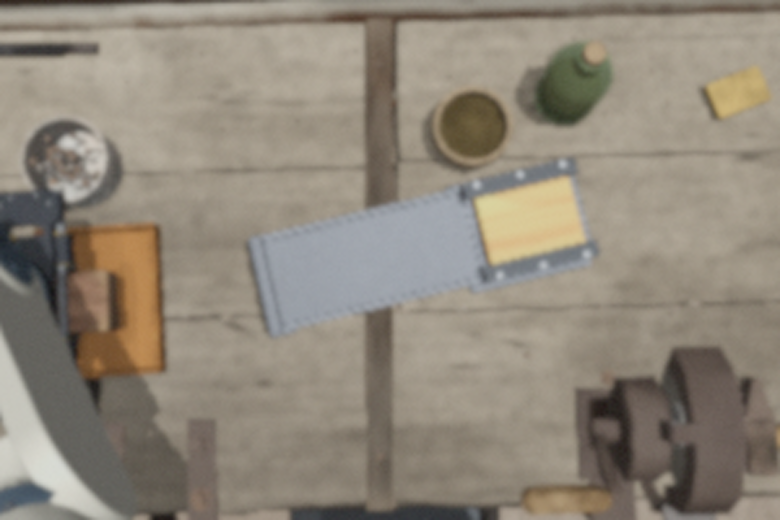

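drive_tool([
  [-0.19, 0.21, 3, 0, 0, 0.4, 4],
  [0, 0, 3.5, 0, 0, 0, 4],
  [0, 0, 3, 0, 0, 0, 4],
  [0, 0, 1.8, 0, 0, 0, 4],
  [0, 0, 0, 0, 0, 0, 4],
])

```text
t: 5.88
eef_pos: [448.1, 318.9, 30.7]
orientation: [-0.001, 0.698, 0.716, -0.003]
wrist_force: [-0.5, -0.9, -0.5]
grip_width: 0.615
```

drive_tool([
  [0, 0, 0, 0, 0, 0, 4],
  [0, 0, 0, 0, 0, 0, 4],
])

```text
t: 6.05
eef_pos: [451.2, 322.0, 35.4]
orientation: [0.0, 0.697, 0.717, 0.001]
wrist_force: [0.1, 0.1, -0.3]
grip_width: 0.612
```

```bash
python3 go.py 450 325 20 1.8
```

```text
t 6.05 pos [451.2 322.   35.4] az 1.55 tilt [0.06 0.04] F [ 0.1  0.1 -0.3] g 56.2 q [ 0.62  0.48  1.92 -0.    0.74  0.59]
delta cm in current tool [ 0.3  -0.12  1.54] turn z -0.25
delta cm in target-az tool 0.3 -0.11 1.54
```

drive_tool([
  [0.2, 0, 0.5, 0, 0, 0, 4],
  [0.1, 0, 0.5, 0, 0, 0, 4],
  [0, 0, 0.2, 0, 0, 0, 4],
  [0, 0, 0, 0, 0, 0, 4],
  [0, 0, 0, 0, 0, 0, 4],
])

```text
t: 6.47
eef_pos: [450.1, 325.6, 22.2]
orientation: [-0.0, 0.697, 0.717, -0.0]
wrist_force: [1.0, 0.3, -1.3]
grip_width: 0.614
```

drive_tool([
  [0, 0, 0.2, 0, 0, 0, 4],
  [0, 0, 0, 0, 0, 0, 4],
  [0, 0, 0, 0, 0, 0, 4],
])

```text
t: 6.72
eef_pos: [450.3, 325.7, 20.2]
orientation: [0.0, 0.697, 0.717, 0.0]
wrist_force: [0.9, 0.8, -1.3]
grip_width: 0.612
```

drive_tool([
  [0, 0, 0.15, 0, 0, 0, 4],
  [0, 0, 0, 0, 0, 0, 4],
  [0, 0, 0, 0, 0, 0, 4],
])

```text
t: 6.97
eef_pos: [450.3, 325.7, 20.1]
orientation: [-0.0, 0.697, 0.717, 0.0]
wrist_force: [-4.7, -1.9, 17.9]
grip_width: 0.61
```

drive_tool([
  [0, 0, 0.1, 0, 0, 0, 4],
  [0, 0, 0, 0, 0, 0, 4],
  [0, 0, 0, 0, 0, 0, 4],
])

```text
t: 7.22
eef_pos: [450.3, 325.7, 20.1]
orientation: [-0.0, 0.697, 0.717, 0.0]
wrist_force: [-7.0, -5.5, 31.1]
grip_width: 0.615
```

drive_tool([
  [0, 0, -0.2, 0, 0, 0, 4],
  [0, 0, 0, 0, 0, 0, 7.6],
  [0, 0, 0, 0, 0, 0, 7.6],
  [0, 0, 0, 0, 0, 0, 7.6],
  [0, 0, 0, 0, 0, 0, 7.6],
])

```text
t: 7.63
eef_pos: [450.0, 325.4, 19.3]
orientation: [-0.0, 0.697, 0.717, -0.0]
wrist_force: [0.2, -0.7, -0.9]
grip_width: 0.826
```

drive_tool([
  [0, 0, -1, 0, 0, 0, 7.6],
  [0, 0, -3, 0, 0, 0, 7.6],
  [0, 0, -4, 0, 0, 0, 7.6],
  [0, 0, -4, 0, 0, 0, 7.6],
  [0, 0, -4, 0, 0, 0, 7.6],
])

```text
t: 8.05
eef_pos: [449.7, 325.2, 181.8]
orientation: [-0.0, 0.697, 0.717, -0.0]
wrist_force: [0.3, 0.3, -0.5]
grip_width: 0.826
```

```bash
cat > mag.py <<'E'
import sys,numpy as np
o=np.array([517.5,-128.]);a=np.radians(102.0);ex=np.array([np.cos(a),np.sin(a)]);ey=np.array([-ex[1],ex[0]])
x,y=map(float,sys.argv[1:3]); print((o+x*ex+y*ey).round(1))
E
python3 mag.py -90 0; python3 go.py 536 -216 200 -78;  python3 -c "
from h import *
d=grab('top','t3'); crop(d,'t3c',140,130,440,330,2.6)
W=cloud(d); z=W[...,2]; m=(z>40)&(z<66)&(np.hypot(W[...,0]-450,W[...,1]-325)<65)
P=W[m]; print(m.sum(),np.median(P,0), cv2.minAreaRect(P[:,:2].astype(np.float32)),np.percentile(P[:,2],[5,95]))"
```

```text
[ 536.2 -216. ]
t 8.05 pos [449.7 325.2 181.8] az 1.61 tilt [-0.03 -0.02] F [ 0.3  0.3 -0.5] g 75.9 q [0.62 0.28 1.82 0.   1.05 0.6 ]
delta cm in current tool [-54.34   7.11  -1.81] turn z 79.61
delta cm in target-az tool -2.81 54.73 -1.82
647 [450.16445285 319.35025214  54.53663544] ((450.12603759765625, 320.5907897949219), (55.95073318481445, 82.96143341064453), 1.6123616695404053) [50.15693925 57.78731704]
```

View pics/t3c.png

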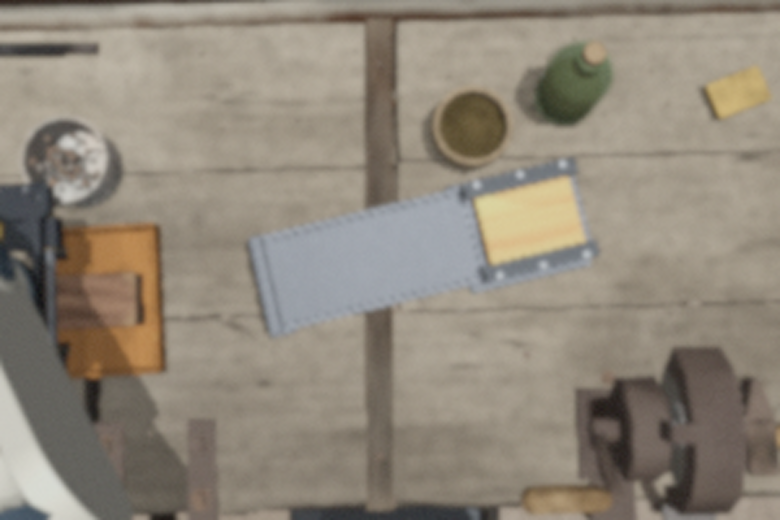

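drive_tool([
  [0, 0, -2, 0, 0, 7.1, 0],
  [0, 0, -2, 0, 0, 7.1, 0],
  [0, 0, -2, 0, 0, 7.1, 0],
  [0, 0, -2, 0, 0, 7.1, 0],
  [0, 0, 0, 0, 0, 7.1, 0],
])

```text
t: 8.52
eef_pos: [451.6, 326.6, 264.1]
orientation: [-0.0, 0.884, 0.468, 0.003]
wrist_force: [0.2, -0.4, 0.9]
grip_width: 0.486
```

drive_tool([
  [0, 0, 0, 0, 0, 7.1, 0],
  [0, 0, 0, 0, 0, 7.1, 0],
  [0, 0, 0, 0, 0, 7.1, 0],
  [0, 0, 0, 0, 0, 7.1, 0],
  [0, 0, 0, 0, 0, 7.1, 0],
])

```text
t: 8.93
eef_pos: [450.0, 325.4, 259.9]
orientation: [-0.0, 0.984, 0.176, 0.0]
wrist_force: [-0.1, -0.2, -0.3]
grip_width: 0.125
```

drive_tool([
  [0, 0, 0, 0, 0, 7.1, 0],
  [0, 2, 0, 0, 0, 1.5, 0],
  [-0.2, 4, 0, 0, 0, 0, 0],
  [-0.2, 4, 0, 0, 0, 0, 0],
  [-0.2, 4, 0, 0, 0, 0, 0],
])

```text
t: 9.35
eef_pos: [473.6, 186.2, 259.8]
orientation: [0.0, 0.994, 0.105, 0.0]
wrist_force: [1.0, 0.2, 0.4]
grip_width: 0.004
```

```bash
python3 go.py 536.2 -216 200 -78
```

```text
t 9.35 pos [473.6 186.2 259.8] az -77.9 tilt [ 0.01 -0.  ] F [1.  0.2 0.4] g 0.4 q [ 0.37  0.13  1.83 -0.    1.19  1.73]
delta cm in current tool [-2.32 40.64  5.98] turn z 0.1
delta cm in target-az tool -2.24 40.64 5.98
```

drive_tool([
  [-0.25, 4.1, 0, 0, 0, 0, 0],
  [-0.25, 4.1, 0, 0, 0, 0, 0],
  [-0.25, 4.1, 0, 0, 0, 0, 0],
  [-0.25, 4.1, 0, 0, 0, 0, 0],
  [-0.25, 4.1, 0, 0, 0, 0, 0],
])

```text
t: 9.77
eef_pos: [504.1, -17.7, 260.1]
orientation: [0.0, 0.995, 0.105, 0.0]
wrist_force: [1.3, 0.3, 0.2]
grip_width: 0.004
```

drive_tool([
  [-0.25, 4.1, 0, 0, 0, 0, 0],
  [-0.25, 4.1, 0, 0, 0, 0, 0],
  [-0.25, 4.1, 0, 0, 0, 0, 0],
  [-0.25, 4.1, 0, 0, 0, 0, 0],
  [0, 2.5, 0, 0, 0, 0, 0],
])

```text
t: 10.18
eef_pos: [533.7, -206.4, 259.9]
orientation: [0.001, 0.995, 0.104, 0.0]
wrist_force: [-0.1, 0.3, 0.4]
grip_width: 0.003
```

drive_tool([
  [0, 0, 2, 0, 0, 0, 0],
  [0, 0, 3, 0, 0, 0, 0],
  [0, 0, 0, 0, 0, 0, 0],
  [0, 0, 0, 0, 0, 0, 0],
])

```text
t: 10.52
eef_pos: [532.7, -202.2, 208.8]
orientation: [-0.001, 0.995, 0.105, -0.002]
wrist_force: [-0.1, 0.3, 0.2]
grip_width: 0.002
```

```bash
python3 go.py 536.2 -216 130 -78;  python3 -c "
from h import *
d=grab('scene','s4'); crop(d,'s4c',290,150,490,300,3.9)
d=grab('top','t4'); crop(d,'t4c',240,130,440,280,3.9)"
```

```text
t 10.52 pos [ 532.7 -202.2  208.8] az -78.0 tilt [-0.18  0.07] F [-0.1  0.3  0.2] g 0.2 q [-0.37  0.28  1.76  0.    1.11  1.  ]
delta cm in current tool [0.08 1.43 7.88] turn z -0.0
delta cm in target-az tool 0.05 1.42 7.88
```

View pics/s4c.png

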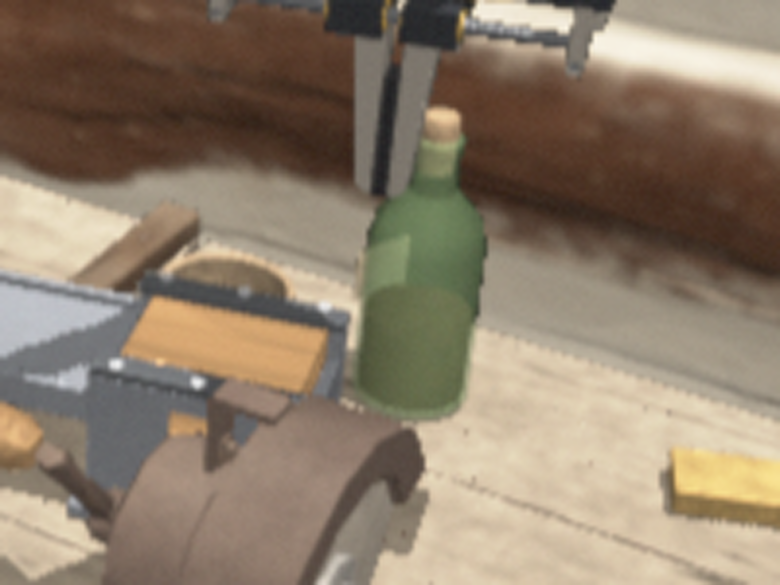

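View pics/t4c.png

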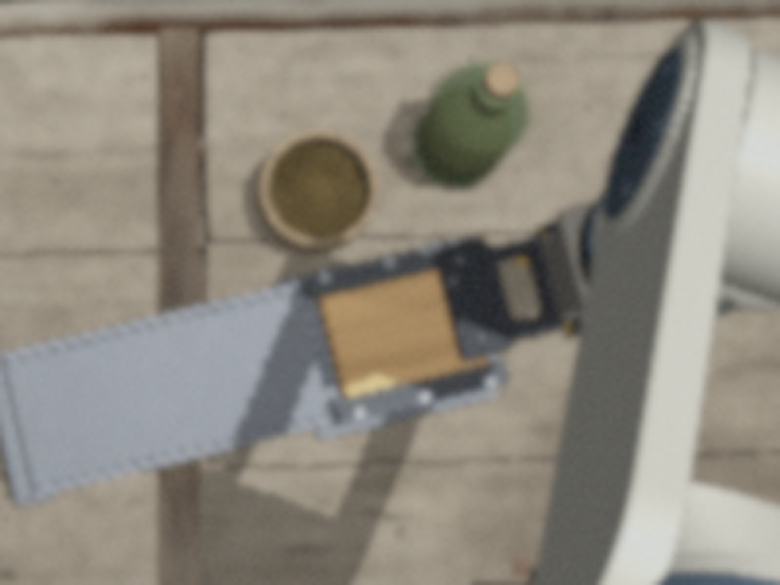

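drive_tool([
  [0.05, 0.7, 2, 0, 0, 0, 0],
  [0, 0.7, 3, 0, 0, 0, 0],
  [0, 0, 3, 0, 0, 0, 0],
  [0, 0, 2, 0, 0, 0, 0],
  [0, 0, 0, 0, 0, 0, 0],
])

```text
t: 11.03
eef_pos: [535.9, -215.3, 107.5]
orientation: [-0.001, 0.994, 0.105, -0.002]
wrist_force: [-0.2, 0.2, 0.1]
grip_width: 0.005
```

drive_tool([
  [0, 0, 1, 0, 0, 0, 0],
  [0, 0, 1, 0, 0, 0, 0],
  [0, 0, 0, 0, 0, 0, 0],
  [0, 0, 0, 0, 0, 0, 0],
])

```text
t: 11.37
eef_pos: [537.7, -216.2, 90.2]
orientation: [0.0, 0.994, 0.105, 0.0]
wrist_force: [-0.1, -0.9, -0.5]
grip_width: 0.005
```

```bash
python3 go.py 536.2 -216 84 -78;  python3 -c "
from h import *
d=grab('scene','s5'); crop(d,'s5c',290,150,490,300,3.9)
d=grab('top','t5'); crop(d,'t5c',240,130,440,280,3.9)"
```

```text
t 11.37 pos [ 537.7 -216.2   90.2] az -77.97 tilt [ 0.04 -0.01] F [-0.1 -0.9 -0.5] g 0.4 q [-0.38  0.43  1.83  0.    0.88  0.98]
delta cm in current tool [-0.14 -0.05  0.62] turn z 0.03
delta cm in target-az tool -0.14 -0.05 0.62
```

View pics/s5c.png

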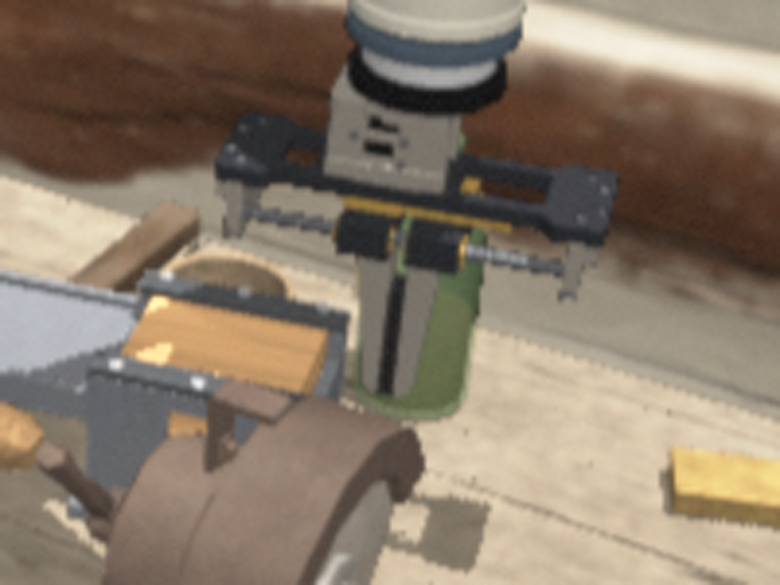

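View pics/t5c.png

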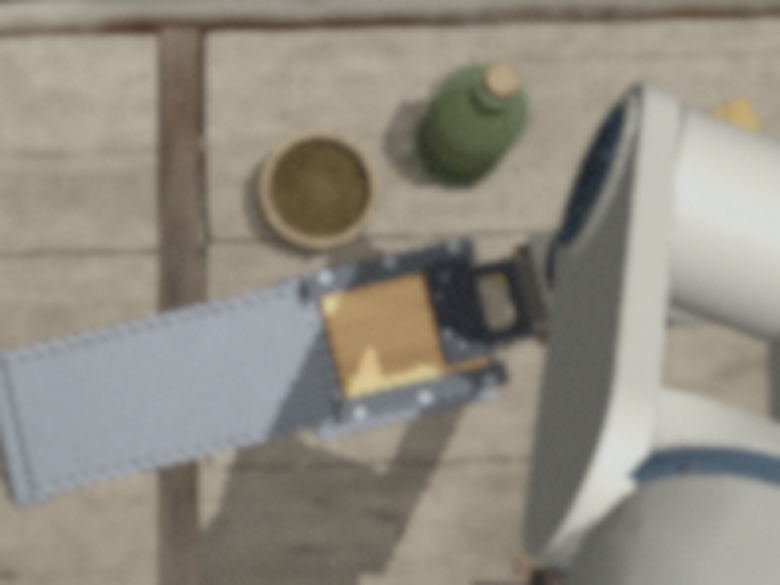

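drive_tool([
  [-0.14, 0, 0.6, 0, 0, 0, 0],
  [0, 0, 0, 0, 0, 0, 0],
  [0, 0, 0, 0, 0, 0, 0],
  [0, 0, 0, 0, 0, 0, 0],
])

```text
t: 11.8
eef_pos: [535.9, -216.5, 83.7]
orientation: [-0.0, 0.995, 0.105, -0.0]
wrist_force: [0.8, -0.2, 0.1]
grip_width: 0.008
```

```bash
python3 mag.py -70 0; python3 go.py 532.1 -196.5 83 -78
```

```text
[ 532.1 -196.5]
t 11.8 pos [ 535.9 -216.5   83.7] az -77.99 tilt [-0.  0.] F [ 0.8 -0.2  0.1] g 0.7 q [-0.39  0.44  1.84  0.    0.86  0.97]
delta cm in current tool [ 0.04 -2.04  0.07] turn z 0.01
delta cm in target-az tool 0.04 -2.04 0.07
```

drive_tool([
  [0, -0.6, 0, 0, 0, 0, 0],
  [0, -0.6, 0, 0, 0, 0, 0],
  [0, -0.6, 0, 0, 0, 0, 0],
  [0, -0.6, 0, 0, 0, 0, 0],
  [0, -0.6, 0, 0, 0, 0, 0],
])

```text
t: 12.22
eef_pos: [529.8, -186.8, 83.7]
orientation: [0.0, 0.994, 0.105, 0.0]
wrist_force: [0.2, -6.3, -2.6]
grip_width: 0.004
```

drive_tool([
  [0, -0.4, 0, 0, 0, 0, 0],
  [0, -0.4, 0, 0, 0, 0, 0],
  [0, -0.4, 0, 0, 0, 0, 0],
  [0, 0, 0, 0, 0, 0, 0],
])

```text
t: 12.55
eef_pos: [527.6, -175.4, 83.8]
orientation: [0.001, 0.994, 0.105, 0.001]
wrist_force: [0.6, -3.3, -3.9]
grip_width: 0.001
```

```bash
python3 mag.py -50 0; python3 go.py 527.9 -176.9 83 -78;  python3 -c "
from h import *
d=grab('scene','s6'); crop(d,'s6c',290,150,490,300,3.9)"
```

```text
[ 527.9 -176.9]
t 12.55 pos [ 527.6 -175.4   83.8] az -77.94 tilt [ 0.07 -0.08] F [ 0.6 -3.3 -3.9] g 0.1 q [-0.32  0.41  1.89 -0.    0.84  1.04]
delta cm in current tool [-0.    0.15  0.08] turn z 0.06
delta cm in target-az tool -0.0 0.15 0.08
```

View pics/s6c.png

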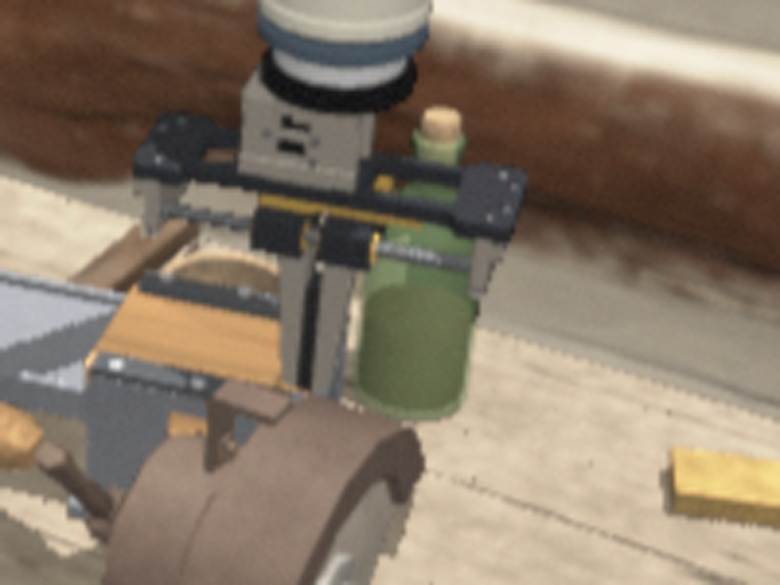

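drive_tool([
  [0, -0.8, 0, 0, 0, 0, 0],
  [0, -0.8, 0, 0, 0, 0, 0],
  [0, -0.8, 0, 0, 0, 0, 0],
  [0, -0.8, 0, 0, 0, 0, 0],
  [0, -0.8, 0, 0, 0, 0, 0],
])

```text
t: 13.02
eef_pos: [519.3, -136.6, 83.8]
orientation: [0.001, 0.994, 0.105, 0.001]
wrist_force: [1.7, -7.3, -3.0]
grip_width: 0.004
```

drive_tool([
  [0, -0.8, 0, 0, 0, 0, 0],
  [0, -0.8, 0, 0, 0, 0, 0],
  [0, -0.8, 0, 0, 0, 0, 0],
  [0, -0.5, 0, 0, 0, 0, 0],
  [0, 0, 0, 0, 0, 0, 0],
])

```text
t: 13.43
eef_pos: [512.9, -107.4, 83.8]
orientation: [0.0, 0.994, 0.105, 0.0]
wrist_force: [0.8, -1.7, -0.5]
grip_width: 0.004
```

```bash
python3 mag.py 150 0; python3 go.py 486.3 18.7 83.5 -78;  python3 -c "
from h import *
d=grab('scene','s7'); crop(d,'s7c',220,150,420,300,3.9)"
```

```text
[486.3  18.7]
t 13.43 pos [ 512.9 -107.4   83.8] az -77.94 tilt [ 0.03 -0.02] F [ 0.8 -1.7 -0.5] g 0.4 q [-0.21  0.37  1.96 -0.    0.82  1.15]
delta cm in current tool [  0.03 -12.88   0.02] turn z 0.06
delta cm in target-az tool 0.02 -12.88 0.03
```

View pics/s7c.png

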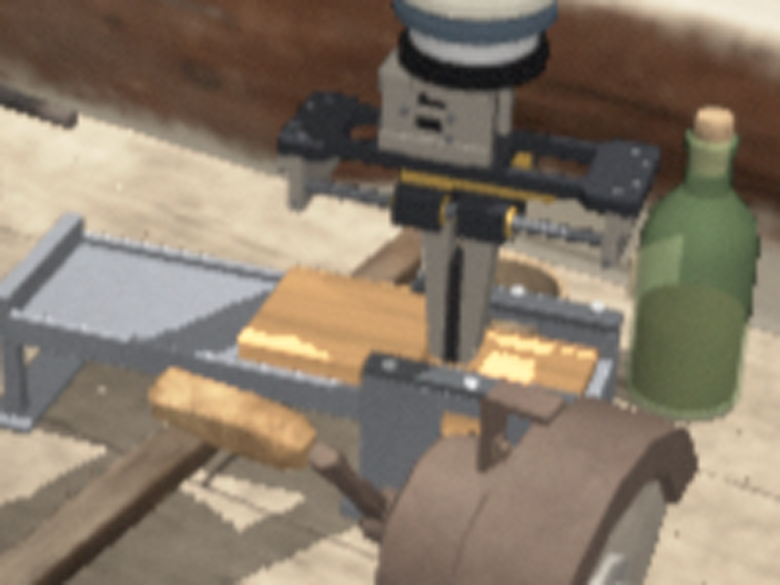

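drive_tool([
  [0, -0.8, 0, 0, 0, 0, 0],
  [0, -0.8, 0, 0, 0, 0, 0],
  [0, -0.8, 0, 0, 0, 0, 0],
  [0, -0.8, 0, 0, 0, 0, 0],
  [0, -0.8, 0, 0, 0, 0, 0],
])

```text
t: 13.9
eef_pos: [504.8, -68.4, 84.0]
orientation: [0.0, 0.995, 0.105, 0.0]
wrist_force: [1.2, -0.8, -0.3]
grip_width: 0.005
```

drive_tool([
  [0, -0.8, 0, 0, 0, 0, 0],
  [0, -0.8, 0, 0, 0, 0, 0],
  [0, -0.8, 0, 0, 0, 0, 0],
  [0, -0.8, 0, 0, 0, 0, 0],
  [0, -0.8, 0, 0, 0, 0, 0],
])

```text
t: 14.32
eef_pos: [495.8, -28.8, 83.5]
orientation: [-0.0, 0.995, 0.105, -0.0]
wrist_force: [0.0, -0.9, 0.5]
grip_width: 0.01
```

drive_tool([
  [0, -0.8, 0, 0, 0, 0, 0],
  [0, -0.8, 0, 0, 0, 0, 0],
  [0, -0.8, 0, 0, 0, 0, 0],
  [0, -0.6, 0, 0, 0, 0, 0],
  [0, -0.5, 0, 0, 0, 0, 0],
])

```text
t: 14.73
eef_pos: [488.6, 5.3, 83.6]
orientation: [-0.0, 0.994, 0.105, -0.0]
wrist_force: [0.2, -0.1, -0.2]
grip_width: 0.004
```

drive_tool([
  [0, 0, 0, 0, 0, 0, 0],
  [0, 0, 0, 0, 0, 0, 0],
])

```text
t: 14.9
eef_pos: [488.8, 4.8, 83.6]
orientation: [-0.0, 0.994, 0.105, -0.0]
wrist_force: [0.4, -0.5, -0.5]
grip_width: 0.006
```

```bash
python3 mag.py 155 0; python3 go.py 485.3 23.6 83.5 -78;  python3 -c "
from h import *
d=grab('scene','s8'); crop(d,'s8c',210,150,410,300,3.9)"
```

```text
[485.3  23.6]
t 14.9 pos [488.8   4.8  83.6] az -77.95 tilt [-0.01  0.  ] F [ 0.4 -0.5 -0.5] g 0.6 q [0.01 0.32 2.03 0.   0.79 1.37]
delta cm in current tool [ 0.05 -1.91  0.01] turn z 0.05
delta cm in target-az tool 0.05 -1.91 0.01
```

View pics/s8c.png

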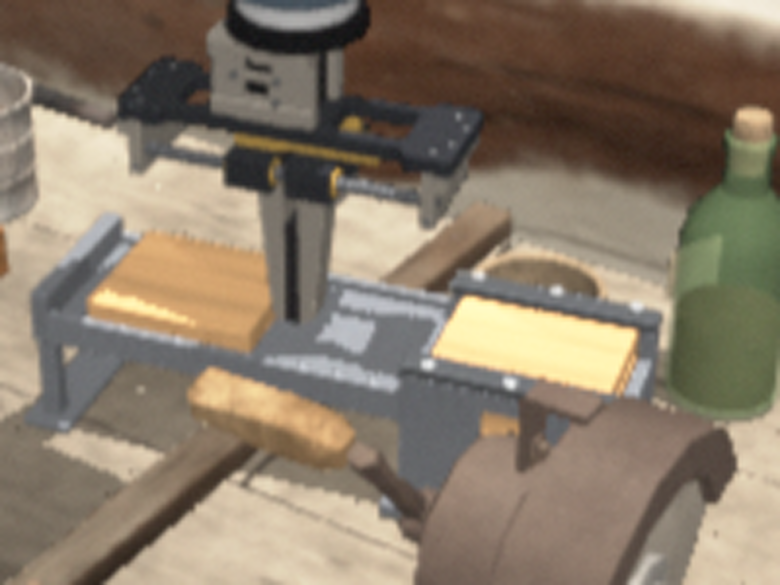

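drive_tool([
  [0, -0.5, 0, 0, 0, 0, 0],
  [0, -0.5, 0, 0, 0, 0, 0],
  [0, -0.3, 0, 0, 0, 0, 0],
  [0, -0.2, 0, 0, 0, 0, 0],
  [0, -0.1, 0, 0, 0, 0, 0],
])

```text
t: 15.37
eef_pos: [485.5, 20.5, 83.6]
orientation: [0.0, 0.994, 0.105, -0.0]
wrist_force: [0.1, -0.5, 0.6]
grip_width: 0.004
```

drive_tool([
  [0, -0.2, 0, 0, 0, 0, 0],
  [0, -0.1, 0, 0, 0, 0, 0],
  [0, 0, 0, 0, 0, 0, 0],
])

```text
t: 15.62
eef_pos: [484.9, 23.3, 83.6]
orientation: [-0.0, 0.995, 0.105, -0.0]
wrist_force: [-0.1, -1.4, -0.1]
grip_width: 0.004
```

drive_tool([
  [0, -0.2, 0, 0, 0, 0, 0],
  [0, 0, 0, 0, 0, 0, 0],
])

```text
t: 15.78
eef_pos: [484.5, 25.3, 83.6]
orientation: [-0.0, 0.995, 0.105, -0.0]
wrist_force: [0.4, 0.8, -0.2]
grip_width: 0.005
```

drive_tool([
  [0, -0.2, 0, 0, 0, 0, 0],
  [0, 0, 0, 0, 0, 0, 0],
])

```text
t: 15.95
eef_pos: [484.9, 26.0, 83.8]
orientation: [0.001, 0.994, 0.105, 0.001]
wrist_force: [1.2, -9.8, -1.3]
grip_width: 0.003
```

drive_tool([
  [0, -0.1, 0, 0, 0, 0, 0],
  [0, 0, 0, 0, 0, 0, 0],
])

```text
t: 16.12
eef_pos: [484.9, 26.2, 83.9]
orientation: [0.002, 0.994, 0.105, 0.001]
wrist_force: [3.1, -14.2, 0.5]
grip_width: 0.006
```

drive_tool([
  [0, 0.6, 0, 0, 0, 0, 0],
  [0, 0.4, -1, 0, 0, 0, 0],
  [0, 0, -3, 0, 0, 0, 0],
  [0, 3, -2, 0, 0, 0, 0],
  [0, 4, 0, 0, 0, 0, 0],
])

```text
t: 16.53
eef_pos: [502.8, -49.4, 148.1]
orientation: [0.0, 0.994, 0.106, 0.003]
wrist_force: [2.2, -0.4, -0.8]
grip_width: 0.007
```

drive_tool([
  [0, 4, 0, 0, 0, 0, 0],
  [0, 4, 0, 0, 0, 0, 0],
  [0, 4, 0, 0, 0, 0, 0],
  [0, 3, 0, 0, 0, 0, 0],
  [0, 1, 0, 0, 0, 0, 0],
])

```text
t: 16.95
eef_pos: [534.8, -210.7, 144.5]
orientation: [0.001, 0.995, 0.103, 0.001]
wrist_force: [-0.4, 0.2, -0.0]
grip_width: 0.007
```

```bash
python3 mag.py -90 0; python3 go.py 536.2 -216 83.5 -78;  python3 -c "
from h import *
d=grab('scene','s9'); crop(d,'s9c',210,150,410,300,3.9)
d=grab('top','t9'); crop(d,'t9c',220,130,420,280,3.9)"
```

```text
[ 536.2 -216. ]
t 16.95 pos [ 534.8 -210.7  144.5] az -78.14 tilt [ 0.1  -0.06] F [-0.4  0.2 -0. ] g 0.6 q [-0.38  0.35  1.81 -0.    0.98  0.99]
delta cm in current tool [0.02 0.54 6.11] turn z -0.14
delta cm in target-az tool 0.03 0.55 6.1
```

View pics/s9c.png

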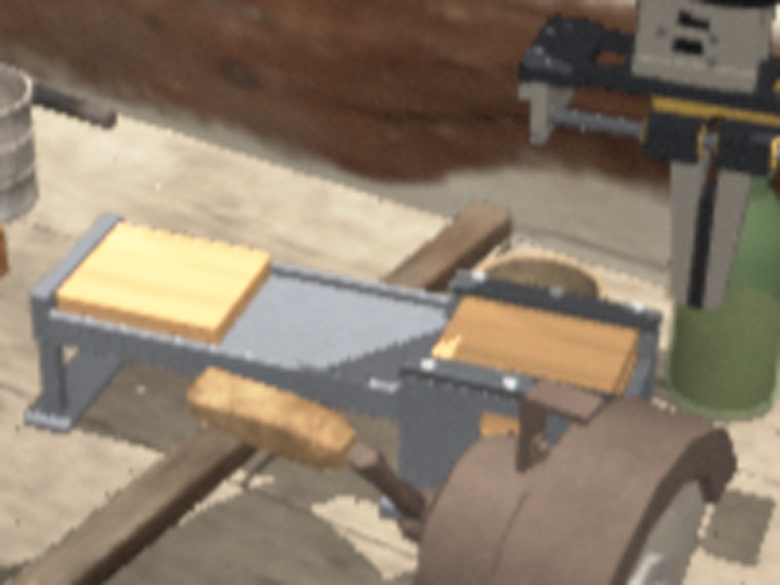

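View pics/t9c.png

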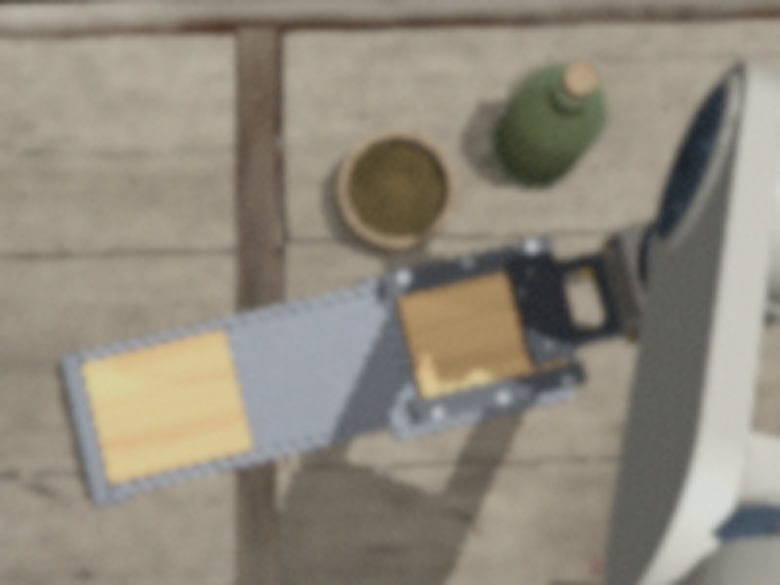

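drive_tool([
  [0, 0.5, 2, 0, 0, -0.1, 0],
  [0, 0, 2, 0, 0, 0, 0],
  [0, 0, 1.2, 0, 0, 0, 0],
  [0, 0, 0, 0, 0, 0, 0],
  [0, 0, 0, 0, 0, 0, 0],
])

```text
t: 17.47
eef_pos: [534.3, -210.2, 91.4]
orientation: [-0.001, 0.994, 0.106, -0.001]
wrist_force: [0.6, -0.7, 0.8]
grip_width: 0.003
```

```bash
python3 go.py 536.2 -216 83.5 -78
```

```text
t 17.47 pos [ 534.3 -210.2   91.4] az -77.83 tilt [-0.1   0.05] F [ 0.6 -0.7  0.8] g 0.2 q [-0.38  0.42  1.84  0.    0.88  0.98]
delta cm in current tool [0.06 0.61 0.79] turn z 0.17
delta cm in target-az tool 0.06 0.61 0.79
```

drive_tool([
  [0.06, 0, 0.5, 0, 0, 0.15, 0],
  [0, 0, 0.3, 0, 0, 0, 0],
  [0, 0, 0, 0, 0, 0, 0],
  [0, 0, 0, 0, 0, 0, 0],
])

```text
t: 17.8
eef_pos: [535.7, -211.4, 83.9]
orientation: [0.0, 0.995, 0.104, 0.0]
wrist_force: [0.0, -0.3, -0.1]
grip_width: 0.006
```

```bash
python3 mag.py -50 0; python3 go.py 527.9 -176.9 83.5 -78
```

```text
[ 527.9 -176.9]
t 17.8 pos [ 535.7 -211.4   83.9] az -78.03 tilt [ 0.02 -0.01] F [ 0.  -0.3 -0.1] g 0.5 q [-0.38  0.43  1.85  0.    0.86  0.98]
delta cm in current tool [-0.04 -3.54  0.04] turn z -0.03
delta cm in target-az tool -0.04 -3.54 0.04
```

drive_tool([
  [0, -0.6, 0, 0, 0, 0, 0],
  [0, -0.6, 0, 0, 0, 0, 0],
  [0, -0.6, 0, 0, 0, 0, 0],
  [0, -0.6, 0, 0, 0, 0, 0],
  [0, -0.6, 0, 0, 0, 0, 0],
])

```text
t: 18.22
eef_pos: [529.6, -182.3, 83.8]
orientation: [0.001, 0.995, 0.105, 0.001]
wrist_force: [1.8, -6.3, -3.4]
grip_width: 0.005
```

drive_tool([
  [0, -0.8, 0, 0, 0, 0, 0],
  [0, -0.8, 0, 0, 0, 0, 0],
  [0, -0.8, 0, 0, 0, 0, 0],
  [0, -0.8, 0, 0, 0, 0, 0],
  [0, -0.8, 0, 0, 0, 0, 0],
])

```text
t: 18.63
eef_pos: [521.5, -143.3, 83.8]
orientation: [0.001, 0.995, 0.105, 0.001]
wrist_force: [0.6, -6.3, -2.4]
grip_width: 0.003
```

drive_tool([
  [0, -0.8, 0, 0, 0, 0, 0],
  [0, -0.8, 0, 0, 0, 0, 0],
  [0, -0.8, 0, 0, 0, 0, 0],
  [0, -0.8, 0, 0, 0, 0, 0],
  [0, -0.8, 0, 0, 0, 0, 0],
])

```text
t: 19.05
eef_pos: [513.2, -104.1, 83.9]
orientation: [0.001, 0.995, 0.105, 0.001]
wrist_force: [1.5, -6.8, -1.1]
grip_width: 0.003
```

```bash
python3 mag.py 57.6 0; python3 go.py 505.5 -71.7 83.5 -78
```

```text
[505.5 -71.7]
t 19.05 pos [ 513.2 -104.1   83.9] az -77.99 tilt [ 0.09 -0.1 ] F [ 1.5 -6.8 -1.1] g 0.3 q [-0.2   0.37  1.96 -0.    0.81  1.16]
delta cm in current tool [-0.08 -3.33  0.03] turn z 0.01
delta cm in target-az tool -0.08 -3.33 0.04
```

drive_tool([
  [0, -0.8, 0, 0, 0, 0, 0],
  [0, -0.8, 0, 0, 0, 0, 0],
  [0, -0.6, 0, 0, 0, 0, 0],
  [0, -0.4, 0, 0, 0, 0, 0],
  [0, -0.2, 0, 0, 0, 0, 0],
])

```text
t: 19.47
eef_pos: [507.4, -76.1, 84.1]
orientation: [0.0, 0.995, 0.105, 0.001]
wrist_force: [0.9, -3.8, 3.5]
grip_width: 0.005
```

drive_tool([
  [0, -0.2, 0, 0, 0, 0, 0],
  [0, 0, 0, 0, 0, 0, 0],
])

```text
t: 19.63
eef_pos: [507.0, -74.4, 84.0]
orientation: [0.0, 0.995, 0.104, 0.001]
wrist_force: [1.2, -2.0, 5.1]
grip_width: 0.001
```

drive_tool([
  [0, -0.2, 0, 0, 0, 0, 0],
  [0, 0, 0, 0, 0, 0, 0],
])

```text
t: 19.8
eef_pos: [506.6, -72.7, 84.0]
orientation: [0.0, 0.995, 0.104, 0.001]
wrist_force: [1.0, -2.5, 5.7]
grip_width: 0.004
```

drive_tool([
  [0, -0.1, 0, 0, 0, 0, 0],
  [0, 0, 0, 0, 0, 0, 0],
])

```text
t: 19.97
eef_pos: [506.5, -71.9, 84.0]
orientation: [0.0, 0.995, 0.104, 0.001]
wrist_force: [0.9, -3.6, 5.6]
grip_width: 0.005
```

drive_tool([
  [0, -0.15, 0, 0, 0, 0, 0],
  [0, 0, 0, 0, 0, 0, 0],
])

```text
t: 20.13
eef_pos: [506.8, -71.5, 84.2]
orientation: [0.001, 0.995, 0.105, 0.001]
wrist_force: [0.7, -11.2, 4.5]
grip_width: 0.003
```

drive_tool([
  [0, -0.1, 0, 0, 0, 0, 0],
  [0, 0, 0, 0, 0, 0, 0],
])

```text
t: 20.3
eef_pos: [506.8, -71.3, 84.3]
orientation: [0.002, 0.994, 0.105, 0.001]
wrist_force: [1.9, -15.5, 4.4]
grip_width: 0.001
```

```bash
python3 go.py 505.5 -71.7 83.5 -78; python3 -c "
from h import *
d=grab('scene','s10'); crop(d,'s10c',210,150,410,300,3.9)"
```

```text
t 20.3 pos [506.8 -71.3  84.3] az -77.97 tilt [ 0.17 -0.21] F [  1.9 -15.5   4.4] g 0.1 q [-0.14  0.35  1.99 -0.    0.8   1.22]
delta cm in current tool [-0.14  0.01  0.08] turn z 0.03
delta cm in target-az tool -0.14 0.01 0.08
```

View pics/s10c.png

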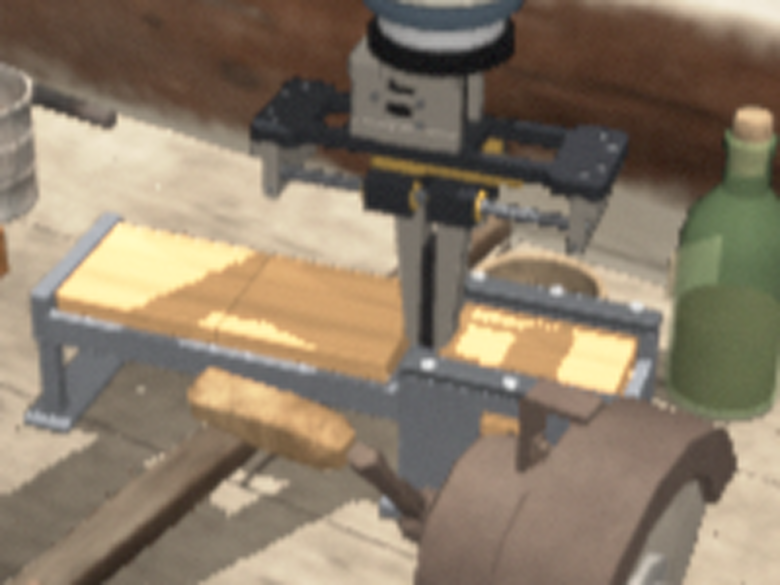

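drive_tool([
  [0, 0.3, 0, 0, 0, 0, 0],
  [0, 0, -0.5, 0, 0, 0, 0],
  [0, 0, -1, 0, 0, 0, 0],
  [0, 0, -3, 0, 0, 0, 0],
  [0, 0, -4, 0, 0, 0, 0],
])

```text
t: 20.77
eef_pos: [502.9, -71.2, 167.4]
orientation: [-0.001, 0.995, 0.104, -0.003]
wrist_force: [0.1, -0.5, 0.5]
grip_width: 0.004
```

drive_tool([
  [0, 3, -4, 0, 0, 0, 0],
  [0, 4, -4, 0, 0, 0, 0],
  [0, 4, -2, 0, 0, 0, 0],
  [0, 4, 0, 0, 0, 0, 0],
  [0, 4, 0, 0, 0, 0, 0],
])

```text
t: 21.18
eef_pos: [542.0, -241.1, 252.5]
orientation: [0.0, 0.995, 0.105, 0.001]
wrist_force: [1.4, 0.1, 0.8]
grip_width: 0.004
```

drive_tool([
  [-2, 4, 0, 0, 0, 0, 0],
  [-2, 3, 0, 0, 0, 0, 0],
  [-2, 0, 0, 0, 0, 0, 0],
  [0, 0, 0, 0, 0, 0, 0],
  [0, 0, 0, 0, 0, 0, 0],
])

```text
t: 21.6
eef_pos: [497.2, -317.7, 250.2]
orientation: [-0.001, 0.995, 0.103, -0.0]
wrist_force: [-0.5, 0.8, -0.2]
grip_width: 0.001
```

```bash
python3 go.py; python3 - <<'E'
from h import *
d=grab('scene','s11'); crop(d,'s11c',210,150,410,300,3.9); Ws=cloud(d)
d=grab('top','t11'); crop(d,'t11c',140,130,440,330,2.6); W=cloud(d)
o=np.array([517.5,-128.]);a=np.radians(102.0);ex=np.array([np.cos(a),np.sin(a)]);ey=np.array([-ex[1],ex[0]])
for nm,w in(('top',W),('scene',Ws)):
    q=w[...,:2]-o; X=q@ex; Y=q@ey; z=w[...,2]
    for x0 in range(-60,280,10):
        m=(X>x0)&(X<x0+10)&(np.abs(Y)<30)
        print(nm,x0,m.sum(),np.nanmedian(z[m]).round(1) if m.any() else None,end='; ')
    print()
def rect(m):
    P=W[m]; r=cv2.minAreaRect(P[:,:2].astype(np.float32)); print(m.sum(),np.median(P,0).round(1),np.round(r[0],1),np.round(r[1],1),round(r[2],1))
z=W[...,2];x=W[...,0];y=W[...,1]
rect((z>44)&(z<66)&(np.hypot(x-450,y-325)<65))
v,u=np.mgrid[:420,:560]
for nm,(lo,hi,u0,u1,v0,v1) in dict(tin=(70,95,140,190,170,215),pot=(48,64,300,345,155,200),bottle=(100,200,340,385,135,185)).items():
    rect((u>=u0)&(u<u1)&(v>=v0)&(v<v1)&(z>lo)&(z<hi))
E
```

```text
t 21.6 pos [ 497.2 -317.7  250.2] az -78.14 tilt [-0.04  0.08] F [-0.5  0.8 -0.2] g 0.1 q [-0.57  0.27  1.67  0.    1.2   0.79]
top -60 47 74.0; top -50 79 91.8; top -40 87 91.9; top -30 85 91.7; top -20 83 91.7; top -10 87 91.6; top 0 86 91.9; top 10 88 92.0; top 20 83 91.6; top 30 85 91.7; top 40 101 91.0; top 50 84 73.9; top 60 71 74.0; top 70 87 89.5; top 80 87 89.6; top 90 84 89.9; top 100 88 89.7; top 110 86 89.7; top 120 86 89.8; top 130 86 89.6; top 140 86 89.8; top 150 85 89.6; top 160 87 89.0; top 170 87 89.0; top 180 88 89.2; top 190 87 89.6; top 200 86 89.8; top 210 88 89.3; top 220 86 88.9; top 230 86 89.2; top 240 90 89.6; top 250 85 89.4; top 260 87 89.0; top 270 90 91.2; 
scene -60 38 74.4; scene -50 96 92.2; scene -40 74 93.0; scene -30 76 92.6; scene -20 68 92.8; scene -10 73 93.0; scene 0 71 92.9; scene 10 77 92.7; scene 20 78 92.6; scene 30 72 92.7; scene 40 67 92.8; scene 50 9 75.0; scene 60 50 75.1; scene 70 127 89.4; scene 80 105 90.1; scene 90 104 90.1; scene 100 101 90.2; scene 110 72 90.4; scene 120 76 90.7; scene 130 67 91.0; scene 140 76 90.5; scene 150 62 91.0; scene 160 61 90.7; scene 170 68 91.0; scene 180 67 90.9; scene 190 69 90.7; scene 200 92 90.1; scene 210 111 88.9; scene 220 126 88.5; scene 230 122 2.1; scene 240 135 2.5; scene 250 112 88.7; scene 260 148 8.3; scene 270 114 91.1; 
721 [449.8 324.5  54.4] [450.  325.5] [55.8 93.2] 1.6
265 [594.6 355.2  80.9] [594.7 345.6] [86.7 87.8] 44.5
197 [623.9 -78.5  54.8] [623.7 -77.2] [82.8 81.6] 86.3
529 [ 658.6 -175.1  126.8] [ 663.3 -181.6] [65.2 60.8] 43.0
```

View pics/s11c.png

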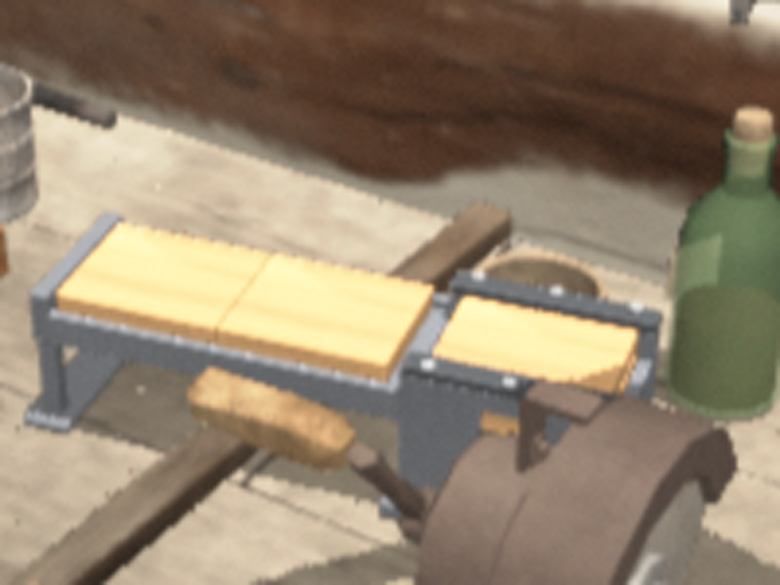

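View pics/t11c.png

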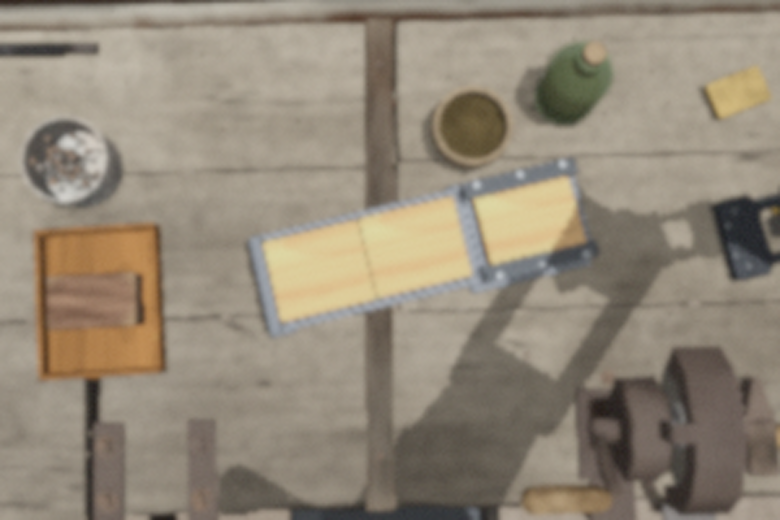

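```bash
python3 -c "
from station import manip
print(manip.sign_off())"
```

```text
the job is handed in; nothing more can be done
None
```

The job is done and handed in at about t = 21.7 s, with the arm clear of everything. The hand-in gives no verdict.

- **Block:** I gripped the oak block across its 56 mm side and set it flat in the tray. The last top view has it at about (450, 325) mm, 1.6° off square, with its top at the expected height for lying flat.
- **Plates:** I pushed the top plate with the shut fingers until it met the end stop, at about 14 N. I then pushed the second plate until it met the first, at about 15 N. In the last pictures the two lie flat with only a hairline seam, filling the run-out from x ≈ 70 mm to the stop.
- **Third plate:** Its top is level at z ≈ 92 mm, under the lips.
- **Bottle, pot and nail tin:** They stand where they were, to within 2–3 mm, which is about the accuracy of the cameras.
- **Forces:** The highest wrist force I read was about 33 N, for a moment while setting the block down.
- **Disagreement in the checks:** The scene camera showed three height bands near the stop as bench level. I took these to be bench seen under the run-out, since the top view reads plate height there.

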